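# Angle a batten past the post into the bay

### The job

Push the timber batten into the plywood bay until it lies flush along the bay's back board: work the end nearer the steel post in first, behind the post, then swing the other end in. Only push it along the table with the fingers, never pick it up, and leave the things around it where they are.

Things in the scene. Friction and masses are not known exactly. Their poses are not given: they have to be found in the camera images.
- bay: plywood bay fixed to the table, open on top and at the front (robot side), no floor. Back board 376 mm long, 18 thick; two end cheeks 18 thick reach 60 mm forward of its inner face; all 45 mm high, 340 mm clear between the cheeks. Origin on the table at the middle of the back board's inner face; x into the back board (away from the robot), y to the left. Inside: x -60 to 0, y -170 to 170 mm.
- post: smooth round steel post, 24 mm across, 60 mm high, fixed in the table in front of the bay's mouth: its axis is 110 mm forward of the back board's inner face and 40 to 75 mm left of the bay's middle. Origin on its axis on the table; axes parallel to the bay's.
- batten: loose straight softwood batten, 240 mm long (its y), 38 wide (its x), 32 high, 0.12 to 0.26 kg, lying flat in front of the bay. Origin at the centre of its underside; y points to its left end, the end nearer the post. Slides with dry friction. Too long to go straight in between the post and the right-hand cheek.
- batten_left (a point): centre of the batten's left end face, 16 mm above the table when it lies flat
- batten_right (a point): centre of the batten's right end face, 16 mm above the table when it lies flat
- tape_roll: roll of masking tape lying flat, 100 mm across, 24 mm high; loose, to be left where it is
- filler_tub: white tub with screw cap, 70 mm across, 75 mm high; loose, to be left where it is
- screwdriver: screwdriver lying on the table at the right; loose, to be left where it is
- paint_brush: flat paint brush lying to the right of the bay; loose, to be left where it is
- scraper: flat scraper with handle, lying at the left; loose, to be left where it is
- screw_cup: open steel cup, 72 mm across, 70 mm high; loose, to be left where it is
- paint_tin: steel paint tin, 110 mm across, 130 mm high; loose, to be left where it is
- sanding_block: cork sanding block, 70 x 120 x 40 mm; loose, to be left where it is

How it is judged:
By the outcome, as a careful person would: the job done as asked, in the order asked, and still so for the second after the job is handed in, with the robot touching nothing.
It also fails if it takes over 67 s, if anything falls off the work surface, if the arm or the gripper's body presses on something with over 40 N, if the wrist force passes 120 N, or if a joint passes its speed limit or range.

### The arm

A 6-joint arm with a two-finger parallel gripper is mounted at the origin on the work surface. World frame = base frame: x ahead of the robot, y to its left, z up, the work surface at z = 0. Lengths are in mm, angles in degrees, forces in N, time in s.
With the tool pointing down it reaches from about 300 to 850 mm from the base axis. Payload 4.2 kg.
Tool frame: the origin (TCP) lies midway between the tips of the shut fingers; the grasp point (between the pads) lies 19 mm behind it; z points along the fingers, x is the direction in which the jaws open and shut, and the axes are right-handed (so a half turn about z gives the same grasp; the last joint's range is limited). The gripper opens to 91 mm and grips with 3 to 60 N. Pads are 32 mm wide; open, the fingers measure 118 mm over their backs; the gripper's body (76 mm by 178 mm) begins 60 mm behind the grasp point.
Start: joints at [71.62, 18.312, 89.639, -0, 72.044, -1.146], TCP at [170.366, 549.198, 213.976] pointing down, gripper open.
Joint ranges: [-177.97, 177.97], [-48.28, 115.42], [12.27, 149.76], [-77.06, 257.06], [2.81, 150.46], [-146.56, 146.56]. Speed limits (degrees/s): [147.25, 147.25, 180, 180, 180, 180].

### API

Orientations are given as [roll, pitch, yaw] about the fixed x, y, z axes, in that order (R = Rz(yaw) Ry(pitch) Rx(roll)).
In Python, from workcell import monitor, vision, job, models gives the robot as it stands.
- The arm moves only by the shell command python3 -m creep 'ROWS' [FORCE]. ROWS is text: rows parted by semicolons, each of 7 numbers parted by spaces: the shift along the world's x, y, z in cm, then the turn, a rotation vector about the world's x, y, z in rad, then the gripper's target within -1 to 1 (shut at 1, half-way at 0, fully open at -1). In form: tx ty tz ax ay az hand; .... A call has 1 to 12 rows; each row shifts and turns the pose as measured when the row begins; what a row does not reach is not made up. A row lasts 1/12 s, in which the tool goes at most 41.7 mm and 7.16 degrees, less where a joint would pass 70% of its speed; a pose out of reach is approached as far as the arm can. A call is refused whole if a number of a shift passes 4.17 or a number of a turn 0.125, either way. A call with a gripper value outside its range is refused whole. The fingers move at their own pace and stop on an object; FORCE is the grip in N (left out, the last holds). Time passes only in rows, so rows that do not move let the fingers close. It gives the time, the measured TCP pose, the force and the opening at its end, in the units of the state.
- monitor.state(): the state, without advancing time (a new reading comes with each control period).
- vision.grab_frame(name): name is "side" or "top"; returns a dict with "img" (480x640x3 uint8, red, green, blue), "mtx" (3x3 intrinsics, pixels), "dist_coeffs" ([k1, k2, p1, p2, k3] as OpenCV has them; the pictures are not rectified), "view" (4x4, takes a point from world to camera coordinates). Camera axes: x right, y down, z forward; pixel columns grow to the right and rows downward; lengths in mm; the calibration is good to about 2 mm. A picture is of the moment at which its call begins. There is no depth.
- job.job_done(): hands the job in, once; it reports no verdict.
Trained networks look in the newest picture that a camera, given by its name, has taken for a name from the list of things; names that differ only in an ending like _2 or _b are one class to them, and where a whole thing is asked for, a point or a joint stands for the part that bears it (a point fixed in the world has none). Each returns a list of dicts, best first, with "confidence" (0 to 1); they miss things now and then, are a little off and sometimes report something else, mostly with a low value. They report only what shows in the picture. A call takes as long as a camera call.
- models.search_frame(camera, query): "rect" ([left, top, right, bottom] in pixels, round what is visible of it).
- models.mark_of(camera, query): "at" ([column, row] in pixels: a listed point, or the origin of a listed thing).
The state is a dict: "time_s": time; "qpos": joint angles; "qvel": joint speeds; "effort": joint torques, N m; "ee_pos": TCP position; "ee_rot": TCP orientation; "force": force on the tool from outside, world axes, zero at the start; "torque": the same for the moment, N m; "gripper_width": finger opening in mm.
Only numpy, scipy, OpenCV 4.12 (cv2) and the standard library are available. Lean on these libraries where they do the work, as an engineer would, in place of code of your own. Each camera call takes 0.05 s, during which the arm holds its last target.

## Working session

There is one attempt and no reset: what is moved stays moved. The work goes in short steps, Python scripts to look and compute and a shell command to move; the robot and the scene stay as the last step left them, time stands still between calls to the robot, and variables do not carry over. Pictures are saved under pics/ and viewed, and the job is handed in when it is done.

```bash
mkdir -p pics; ls; python3 - <<'E'
from workcell import monitor, vision, models
import cv2
print(monitor.state())
for n in("side","top"):
    f=vision.grab_frame(n); cv2.imwrite(f"pics/{n}0.png",f["img"][:,:,::-1])
    print(n,f["mtx"],f["dist_coeffs"],f["view"])
    for q in("batten","batten_left","batten_right","post","bay"):
        print(q,[(r["at"],r["confidence"]) for r in models.mark_of(n,q)][:2])
E
```

```text
pics
{'time_s': 0.0, 'qpos': array([ 7.16196938e+01,  1.83517494e+01,  8.97054559e+01,  1.28603602e-03,
        7.20426539e+01, -1.14473688e+00]), 'qvel': array([-0.06614424,  0.00281671, -0.06846727,  0.04804764,  0.01932114,
        0.01677165]), 'effort': array([-1.66887610e-03, -4.12456763e+01, -2.31975675e+01,  7.23990239e-02,
        4.57939622e-02, -1.45785048e-04]), 'ee_pos': array([170.19934157, 548.71914759, 213.12562226]), 'ee_rot': array([-1.79996783e+02,  9.98147572e-02,  7.27640359e+01]), 'force': array([ 0.23602295,  0.8361794 , -0.23124984]), 'torque': array([ 0.01762237, -0.01361701,  0.02155033]), 'gripper_width': 90.85964325151241}
side [[454.0117624    0.         328.03627312]
 [  0.         454.0117624  231.13890507]
 [  0.           0.           1.        ]] [-0.02845366  0.          0.          0.          0.        ] [[-9.99400990e-01 -3.41730554e-02  5.46470445e-03  5.79257813e+02]
 [-2.22247123e-02  5.12720278e-01 -8.58268011e-01  4.10069557e+01]
 [ 2.65277755e-02 -8.57875352e-01 -5.13172640e-01  1.07576768e+03]
 [ 0.00000000e+00  0.00000000e+00  0.00000000e
[... 232 characters left out ...]
y [([281.2, 268.4], 0.85)]
top [[467.02547608   0.         323.60078485]
 [  0.         467.02547608 245.43206638]
 [  0.           0.           1.        ]] [-0.02616877  0.          0.          0.          0.        ] [[-6.35815016e-03 -9.99523050e-01 -3.02199821e-02  3.63200578e+01]
 [-9.84484917e-01  1.15561791e-02 -1.75088272e-01  5.95857472e+02]
 [ 1.75353991e-01  2.86378791e-02 -9.84088842e-01  1.18614843e+03]
 [ 0.00000000e+00  0.00000000e+00  0.00000000e+00  1.00000000e+00]]
batten [([336.9, 298.7], 0.56), ([489.0, 253.0], 0.43)]
batten_left [([293.5, 292.2], 0.9), ([188.9, 230.4], 0.2)]
batten_right [([380.1, 304.4], 0.84)]
post [([275.5, 257.4], 0.43)]
bay [([299.9, 218.4], 0.79)]
```

View pics/top0.png

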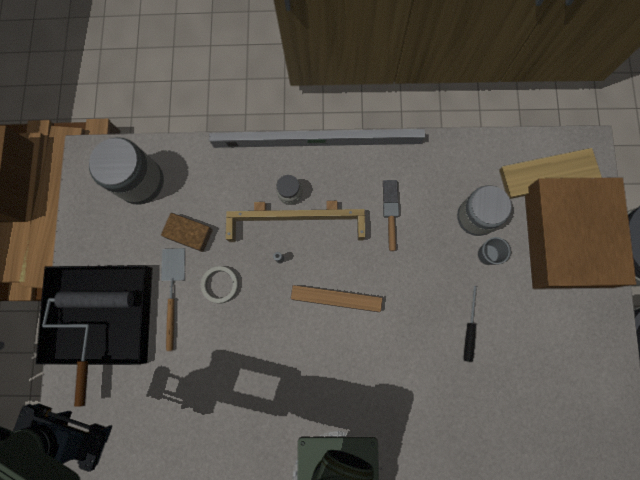

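View pics/side0.png

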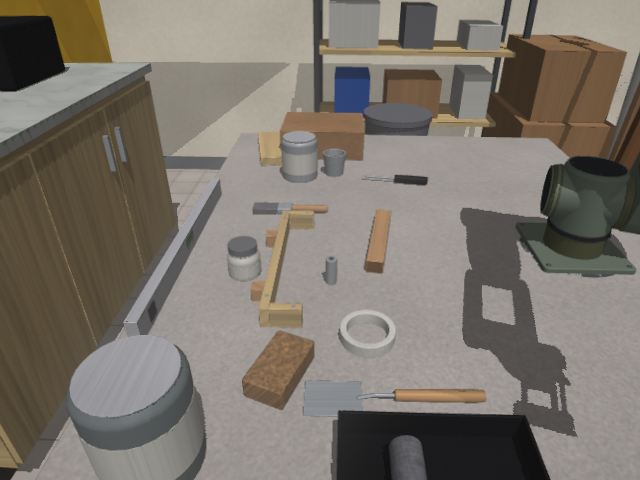

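The top view shows the bay at about (226–367, 210–240), the post at (280, 257), the batten from (292, 292) to (382, 304), the tape roll at (220, 285), and the scraper and sanding block to the left. I'll measure these more precisely on a zoomed crop.

```bash
cat > h.py <<'E'
import numpy as np, cv2
from workcell import monitor, vision, models
def world(f,px,z):
    p=cv2.undistortPoints(np.array([[px]],float),f["mtx"],f["dist_coeffs"])[0,0]
    V=f["view"];R=V[:3,:3];c=-R.T@V[:3,3];d=R.T@np.array([p[0],p[1],1])
    return c+d*(z-c[2])/d[2]
def proj(f,P):
    V=f["view"];r,_=cv2.Rodrigues(V[:3,:3])
    return cv2.projectPoints(np.array(P,float).reshape(-1,1,3),r,V[:3,3],f["mtx"],f["dist_coeffs"])[0][:,0]
def crop(f,x0,y0,x1,y1,s,name,boxes=()):
    im=cv2.resize(f["img"][y0:y1,x0:x1,::-1],None,fx=s,fy=s,interpolation=cv2.INTER_CUBIC)
    for P in boxes:
        q=((proj(f,P)-[x0-.5,y0-.5])*s-.5).round().astype(int)
        cv2.polylines(im,[q.reshape(-1,1,2)],True,(0,0,255),1)
    cv2.imwrite(name,im)
def rect(x,y,yaw,x0,x1,y0,y1,z):
    a=np.radians(yaw);c,s=np.cos(a),np.sin(a)
    return [(x+c*u-s*v,y+s*u+c*v,z) for u,v in((x0,y0),(x1,y0),(x1,y1),(x0,y1))]
def circ(x,y,r,z): return [(x+r*np.cos(t),y+r*np.sin(t),z) for t in np.linspace(0,6.28,30)]
E
python3 - <<'E'
from h import *
t=vision.grab_frame("top"); 
for n,p,z in(("bl",(293.5,292.2),16),("br",(380.1,304.4),16),("post",(275.5,257.4),0),("posttop",(279,258),60),("bay",(299.9,218.4),0)): print(n,world(t,p,z))
s=vision.grab_frame("side")
for n,p,z in(("bl",(377.8,264.2),16),("br",(384.9,213.5),16),("post",(335.8,281.7),0),("bay",(281.2,268.4),0)): print(n,world(s,p,z))
crop(t,200,190,400,320,4,"pics/t1.png")
crop(s,230,190,430,340,4,"pics/s1.png")
E
```

```text
bl [475.82190004 113.91856718  16.        ]
br [ 441.29336004 -117.69143105   16.        ]
post [573.56758859 165.80553648   0.        ]
posttop [562.68915327 148.49735592  60.        ]
bay [683.36443834  98.45178751   0.        ]
bl [467.62939197 107.43653929  16.        ]
br [ 435.27671036 -124.21562775   16.        ]
post [557.95885424 152.70430006   0.        ]
bay [679.10990768 109.5719009    0.        ]
```

View pics/t1.png

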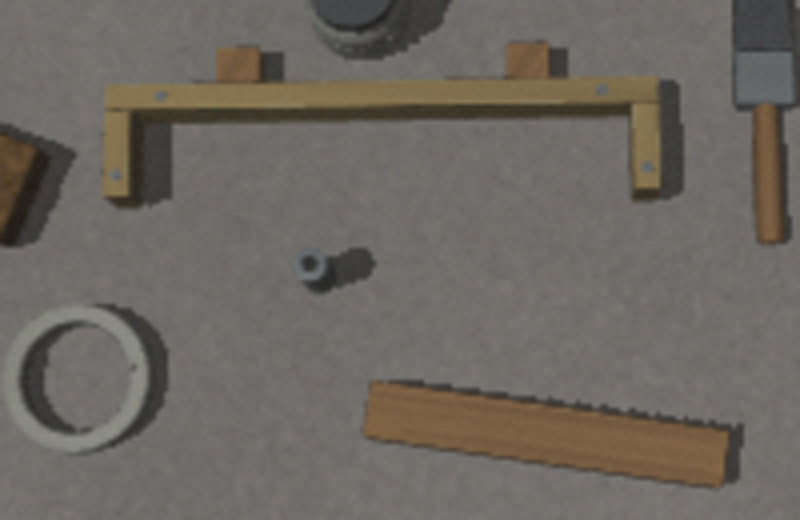

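```bash
cat > fit.py <<'E'
from h import *
from scipy.optimize import least_squares
def bay_pts(x,y,a):
    return rect(x,y,a,-60,18,-188,188,45)
E
python3 - <<'E'
from h import *
from scipy.optimize import least_squares
t=vision.grab_frame("top"); s=vision.grab_frame("side")
c=lambda u,v:((u+.5)/4+200-.5,(v+.5)/4+190-.5)
def loc(p,x,y,a):
    a=np.radians(a);k,n=np.cos(a),np.sin(a); return [x+k*p[0]-n*p[1],y+n*p[0]+k*p[1]]
def fit(pts,mod,z,g):
    W=np.array([world(t,c(*p),z)[:2] for p in pts])
    r=least_squares(lambda q:np.ravel([loc(m,*q) for m in mod]-W),g); print(r.x.round(1),r.fun.round(1)); return r.x
# bay mod order: backleft outer, backright outer, leftcheek outer/inner front, right inner/outer front
b=fit([(105,87),(658,78),(103,195),(128,197),(634,188),(660,188),(130,110),(630,103)],[(18,188),(18,-188),(-60,188),(-60,170),(-60,-170),(-60,-188),(0,170),(0,-170)],45,[680,100,0])
k=fit([(371,381),(728,430),(721,487),(365,437)],[(19,120),(19,-120),(-19,-120),(-19,120)],32,[455,0,8])
p=world(t,c(312,266),60); print("post",p)
a=np.radians(b[2]);R=np.array([[np.cos(a),np.sin(a)],[-np.sin(a),np.cos(a)]])
print("post in bay",R@(p[:2]-b[:2]), "batten in bay",R@(k[:2]-b[:2]),k[2]-b[2])
bx=[rect(*b,-60,18,-188,188,45),rect(*b,-60,0,-170,170,45),rect(*b,-60,0,-170,170,0),rect(*k,-19,19,-120,120,32),rect(*k,-19,19,-120,120,0),circ(p[0],p[1],12,60),circ(p[0],p[1],12,0)]
crop(t,200,190,400,320,4,"pics/t2.png",bx)
crop(s,230,190,430,340,4,"pics/s2.png",bx)
# tape
print("tape",world(t,c(78,378),24))
E
```

```text
[6.790e+02 1.092e+02 1.000e-01] [ 1.5  0.   1.5  0.3 -1.5  0.8  0.1 -0.1 -1.1  0.5 -0.8 -0.2 -0.1 -0.3
  0.5 -1. ]
[ 4.582e+02 -3.000e-01 -8.300e+00] [ 0.3  0.2  0.1 -1.  -0.3 -1.1 -0.1  1.9]
post [567.72657757 152.18798608  60.        ]
post in bay [-111.16326537   43.20620731] batten in bay [-221.02137564 -109.00567955] -8.473431111649472
tape [498.56555766 314.63281395  24.        ]
```

View pics/t2.png

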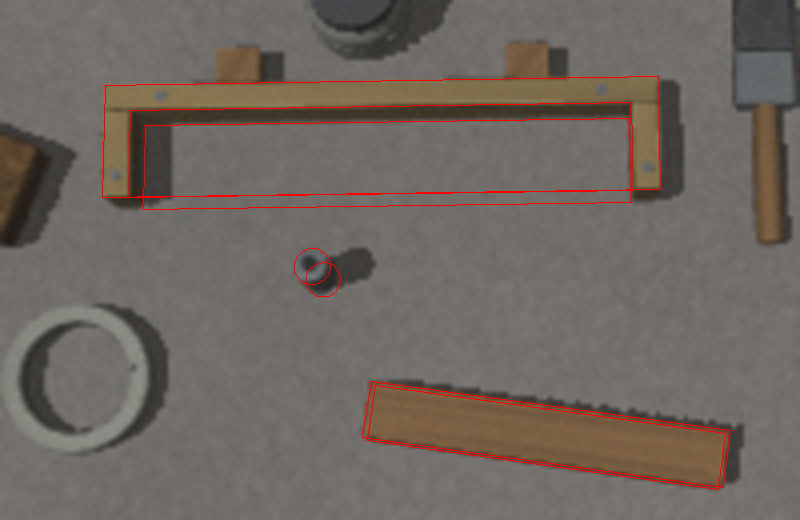

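View pics/s2.png

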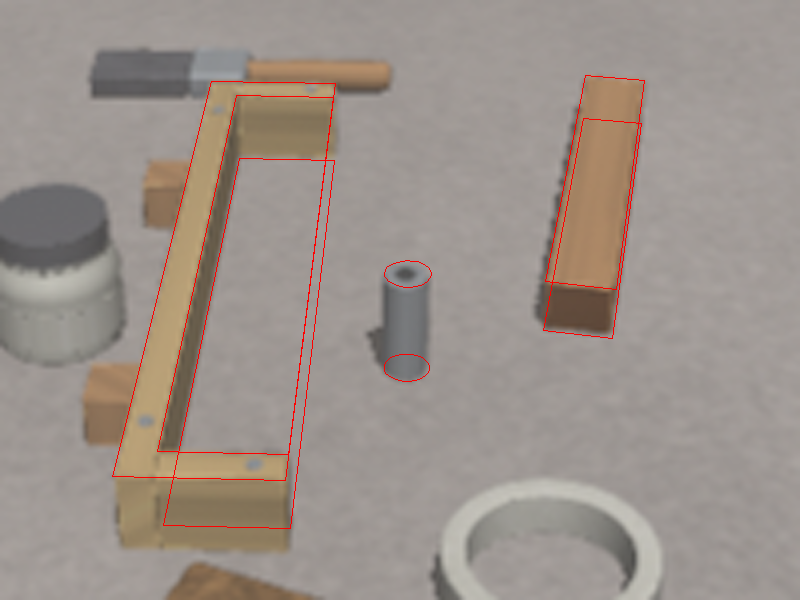

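Both overlays match the two pictures to within 1–2 mm:
- **Bay:** origin about (679, 109), yaw about 0.
- **Post:** about (568, 152).
- **Batten:** centre (458, 0), yaw −8.3°.

Plan:
1. Push the front face with open fingers and turn the batten to about −30°, so its axis passes right of the post.
2. Push it lengthwise from the right end, behind the post.
3. Swing the right end in and press it flush.

First I'll move over the table.

```bash
python3 -m creep '1.6 -3.8 0 0 0 0.013 -1;1.6 -3.8 0 0 0 0.013 -1;1.6 -3.8 0 0 0 0.013 -1;1.6 -3.8 0 0 0 0.013 -1;1.6 -3.8 0 0 0 0.013 -1;1.6 -3.8 0 0 0 0.013 -1;1.6 -3.8 0 0 0 0.013 -1;1.6 -3.8 0 0 0 0.013 -1;1.6 -3.8 0 0 0 0.013 -1;1.6 -3.8 0 0 0 0.013 -1;1.6 -3.8 0 0 0 0.013 -1;1.6 -3.8 0 0 0 0.013 -1'
```

```text
time_s: 1.8
ee_pos: [359.6, 90.9, 214.3]
ee_rot: [179.7, -0.5, 83.1]
force: [1.2, 1.0, -0.6]
gripper_width: 91.2
```

```bash
python3 -m creep '1.1 -2 0 0 0 -0.006 -1;1.1 -2 -1 0 0 -0.006 -1;1.1 -2 -2 0 0 -0.006 -1;1 -2 -3 0 0 -0.006 -1;0 0 -3 0 0 0 -1;0 0 -3 0 0 0 -1;0 0 -3 0 0 0 -1;0 0 -2 0 0 0 -1;0 0 -1 0 0 0 -1;0 0 0 0 0 0 -1'
```

```text
time_s: 2.63
ee_pos: [410.4, -2.8, 32.2]
ee_rot: [178.5, -0.5, 80.8]
force: [-1.4, -0.2, -0.6]
gripper_width: 91.2
```

```bash
python3 -m creep '-0.2 0.3 -1 0.01 0 0.005 -1;-0.2 0.2 -0.8 0.01 0 0.005 -1;0 0 0 0 0 0 -1;0 0 0 0 0 0 -1'; python3 - <<'E'
from h import *
t=vision.grab_frame("top"); crop(t,230,230,430,380,4,"pics/t3.png")
E
```

```text
time_s: 2.97
ee_pos: [408.4, 2.3, 15.4]
ee_rot: [178.5, -1.7, 81.4]
force: [0.5, -0.3, -0.5]
gripper_width: 91.4
```

View pics/t3.png

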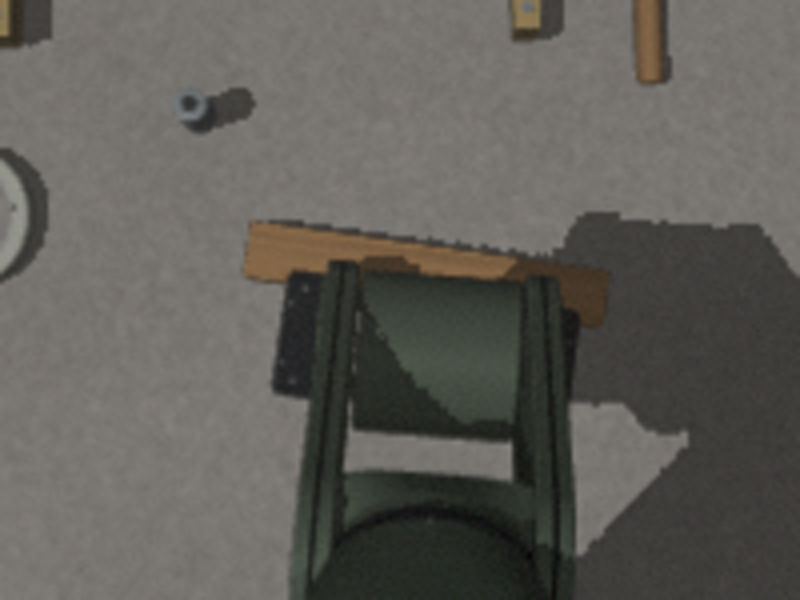

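```bash
python3 -m creep '0.5 -0.07 -0.1 -0.012 0.015 0 -1;0.5 -0.07 -0.1 -0.012 0.015 0 -1;0.55 -0.1 0 0 0 -0.027 -1;0.55 -0.1 0 0 0 -0.027 -1;0.55 -0.12 0 0 0 -0.027 -1;0.55 -0.12 0 0 0 -0.027 -1;0.55 -0.15 0 0 0 -0.027 -1;0.55 -0.17 0 0 0 -0.027 -1;0.5 -0.2 0 0 0 -0.027 -1;0.5 -0.2 0 0 0 -0.027 -1;0.5 -0.2 0 0 0 -0.027 -1;0 0 0 0 0 0 -1'; python3 - <<'E'
from h import *
t=vision.grab_frame("top"); crop(t,230,200,430,350,4,"pics/t4.png")
E
```

```text
time_s: 4.02
ee_pos: [472.7, -13.1, 23.6]
ee_rot: [179.4, -0.1, 66.7]
force: [-0.1, -0.1, 0.1]
gripper_width: 91.1
```

View pics/t4.png

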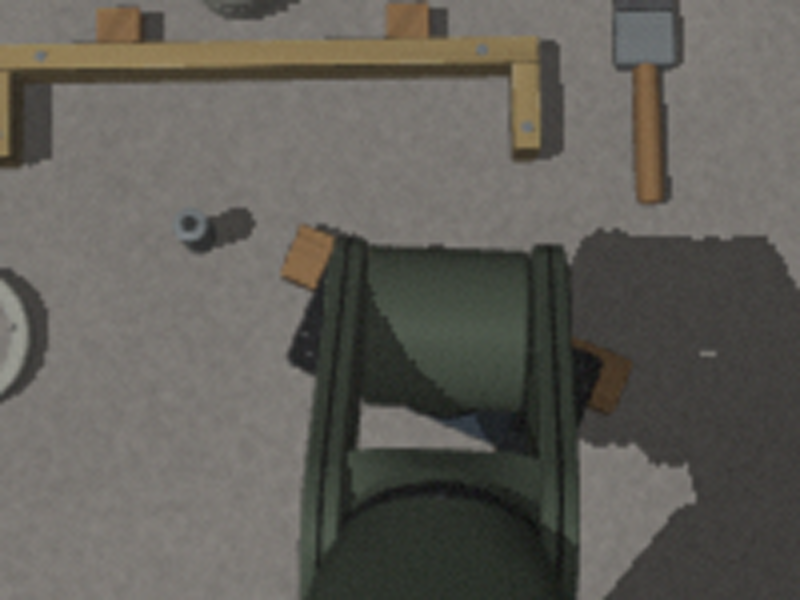

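The batten is turning well: its left end is at about (292, 251) and its right end at about (618, 386) in the crop. I'll measure it.

```bash
cat >> h.py <<'E'
def batten(f,pts,x0,y0,s):
    "pts: dict corner 'lb','lf','rb','rf' (left/right, back/front) -> crop px; top face"
    from scipy.optimize import least_squares
    M=dict(lb=(19,120),lf=(-19,120),rb=(19,-120),rf=(-19,-120))
    W={k:world(f,((p[0]+.5)/s+x0-.5,(p[1]+.5)/s+y0-.5),32)[:2] for k,p in pts.items()}
    def T(m,q):
        a=np.radians(q[2]);k,n=np.cos(a),np.sin(a);return np.array([q[0]+k*m[0]-n*m[1],q[1]+n*m[0]+k*m[1]])
    c=np.mean(list(W.values()),0)
    r=least_squares(lambda q:np.concatenate([T(M[k],q)-W[k] for k in W]),[c[0],c[1],-20])
    q=r.x; print("centre",q[:2].round(1),"yaw",q[2].round(1),"res",abs(r.fun).max().round(1),"L",T((0,120),q).round(1),"R",T((0,-120),q).round(1))
    a=np.radians(q[2]); n=np.array([np.cos(a),np.sin(a)]); print("n-dist post",(n@(q[:2]-[568,152])).round(1))
    return q
E
python3 - <<'E'
from h import *
t=vision.grab_frame("top")
batten(t,dict(lb=(303,225),lf=(282,277),rb=(631,360),rf=(607,412)),230,200,4)
E
```

```text
centre [508.3 -20.1] yaw -23.2 res 3.3 L [555.5  90.2] R [ 461.1 -130.5]
n-dist post 12.8
```

```bash
python3 -m creep '0.2 -0.1 -0.5 0 0 -0.02 -1;0.25 -0.12 -0.5 0 0 -0.025 -1;0.25 -0.12 -0.2 0 0 -0.025 -1;0.25 -0.14 0 0 0 -0.025 -1;0.25 -0.14 -0.1 0 0 -0.025 -1;0.2 -0.12 -0.1 0 0 -0.02 -1;0 0 0 0 0 0 -1;-0.9 0.5 0 0 0 0 -1;-1.5 0.8 0 0 0 0 -1;-1 0.5 1 0 0 0 -1;-1.5 0.4 2 0 0 0 -1;-1 0 3 0 0 0 -1'; python3 - <<'E'
from h import *
t=vision.grab_frame("top"); crop(t,230,200,430,350,4,"pics/t5.png")
E
```

```text
time_s: 5.12
ee_pos: [421.3, 2.5, 64.8]
ee_rot: [-180.0, 0.3, 57.9]
force: [0.8, -0.8, -0.5]
gripper_width: 90.9
```

View pics/t5.png

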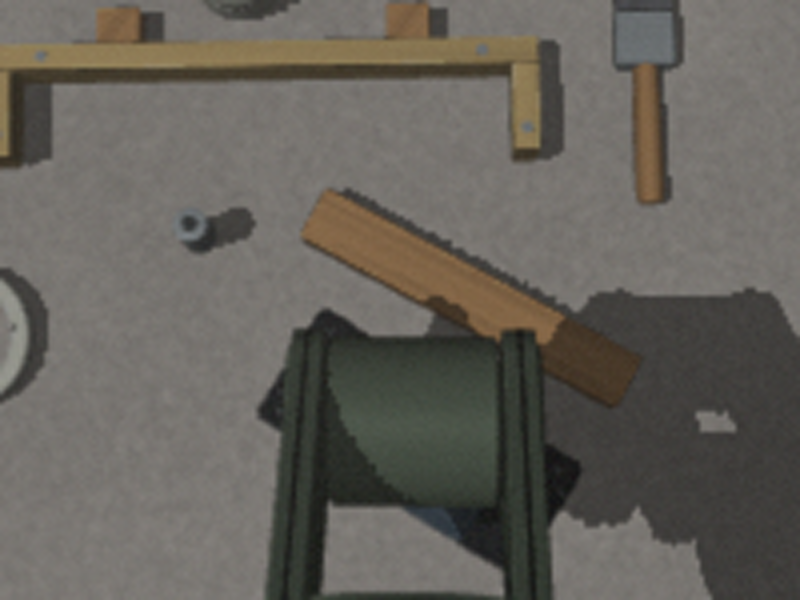

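The batten's corners are now at about (328, 189), (302, 236), (641, 357) and (614, 406) in the crop, and the post top is at (194, 224).

```bash
python3 - <<'E'
from h import *
t=vision.grab_frame("top")
q=batten(t,dict(lb=(328,189),lf=(302,236),rb=(641,357),rf=(614,406)),230,200,4)
print(monitor.state()["ee_pos"])
E
```

```text
centre [522.7 -30.5] yaw -29.2 res 2.0 L [581.3  74.2] R [ 464.2 -135.3]
n-dist post 49.5
[425.5826469    2.13421928  68.91932021]
```

```bash
python3 -m creep '0.3 -2.5 0 0 0 0.01 1;0.3 -3 0 0 0 0.01 1;0.3 -3 0 0 0 0.01 1;0.3 -3 0 0 0 0.01 1;0.4 -3 0 0 0 0.01 1;0.4 -2.5 -1 0 0 0 1;0.3 -0.6 -1.5 0 0 0 1;0 0 -1.2 0 0 0 1;0 0 -0.5 0 0 0 1;0 0 0 0 0 0 1' 20; python3 - <<'E'
from h import *
t=vision.grab_frame("top"); crop(t,230,200,430,350,4,"pics/t6.png")
E
```

```text
time_s: 6.05
ee_pos: [451.4, -182.8, 24.4]
ee_rot: [178.5, -0.3, 60.9]
force: [0.8, 0.1, -0.3]
gripper_width: 27.3
```

View pics/t6.png

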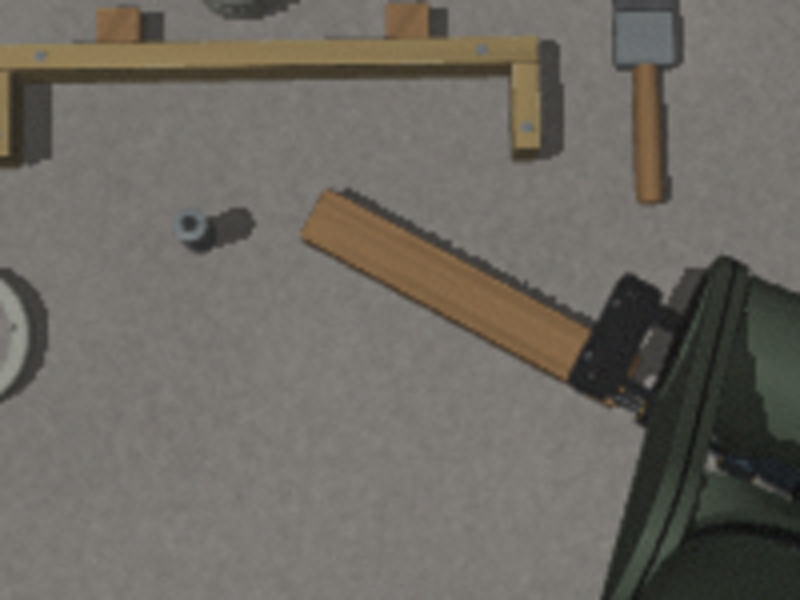

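```bash
python3 -m creep '-0.6 0.3 -0.5 -0.01 0.01 0 1;-0.5 0.3 -0.5 -0.01 0.01 0 1;0 0 -0.2 0 0 0 1;0 0 0 0 0 0 1;0.1 0.1 0 0 0 0 1;0 0 0 0 0 0 1'
```

```text
time_s: 6.6
ee_pos: [443.4, -174.1, 14.9]
ee_rot: [178.6, 1.3, 61.2]
force: [-0.8, 0.1, -0.3]
gripper_width: 0.4
```

```bash
python3 -m creep '0.5 0.87 0 0.015 0.005 0 1;0.5 0.87 0 0.015 0.005 0 1;0.5 0.87 0 0 0 0 1;0.5 0.87 0 0 0 0 1;0.5 0.87 0 0 0 0 1;0.5 0.87 0 0 0 0 1;0.5 0.87 0 0 0 0 1;0.5 0.87 0 0 0 0 1;0.5 0.87 0 0 0 0 1;0.5 0.87 0 0 0 0 1;0 0 0 0 0 0 1'; python3 - <<'E'
from h import *
t=vision.grab_frame("top"); crop(t,230,200,430,350,4,"pics/t7.png")
s=vision.grab_frame("side"); crop(s,230,190,430,340,4,"pics/s7.png")
E
```

```text
time_s: 7.52
ee_pos: [500.5, -77.5, 16.2]
ee_rot: [179.9, -0.1, 61.3]
force: [0.3, -0.8, -0.7]
gripper_width: 0.6
```

View pics/t7.png

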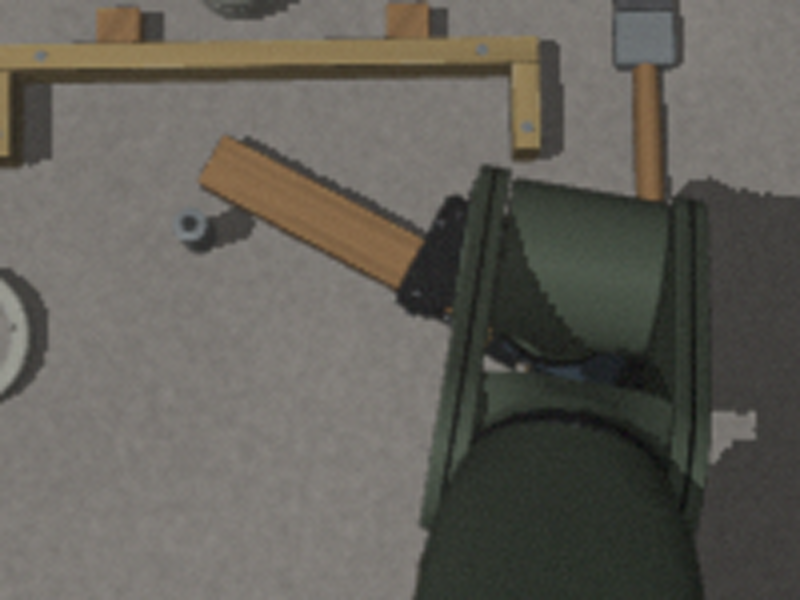

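View pics/s7.png

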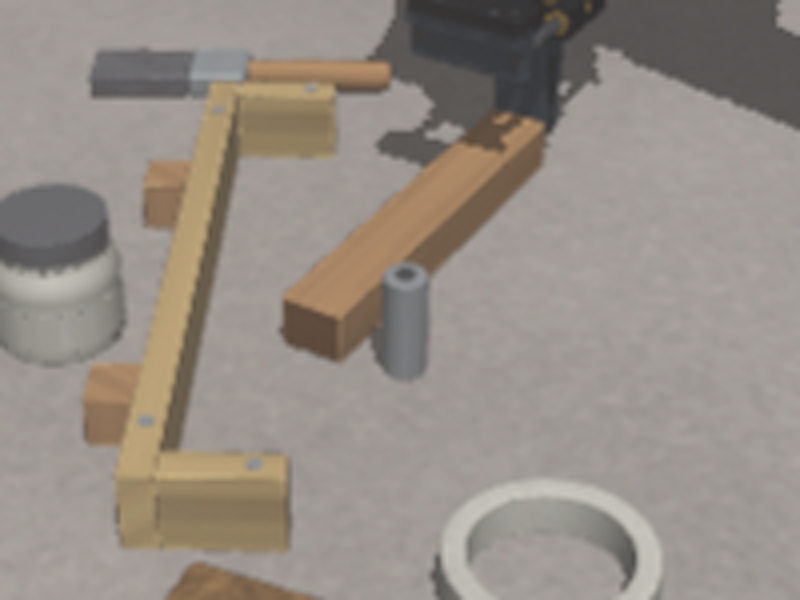

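```bash
python3 -m creep '0.48 0.9 0 0 0 0 1;0.48 0.9 0 0 0 0 1;0.48 0.9 0 0 0 0 1;0.48 0.9 0 0 0 0 1;0.48 0.9 0 0 0 0 1;0.48 0.9 -0.1 0 0 0 1;0 0 0 0 0 0 1'; python3 - <<'E'
from h import *
t=vision.grab_frame("top"); crop(t,210,180,410,330,4,"pics/t8.png")
s=vision.grab_frame("side"); crop(s,230,190,430,340,4,"pics/s8.png")
E
```

```text
time_s: 8.2
ee_pos: [530.1, -20.2, 15.0]
ee_rot: [180.0, -0.0, 61.1]
force: [-0.6, -0.3, 0.1]
gripper_width: 0.7
```

View pics/t8.png

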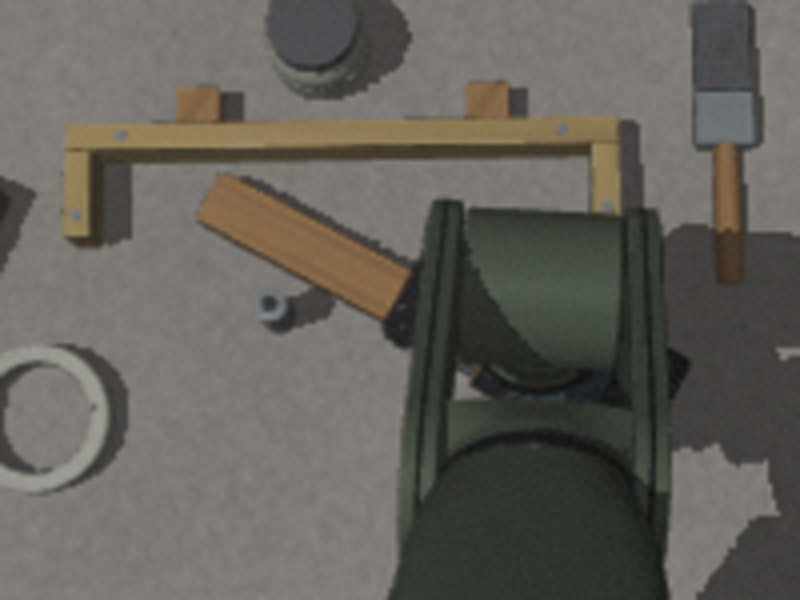

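View pics/s8.png

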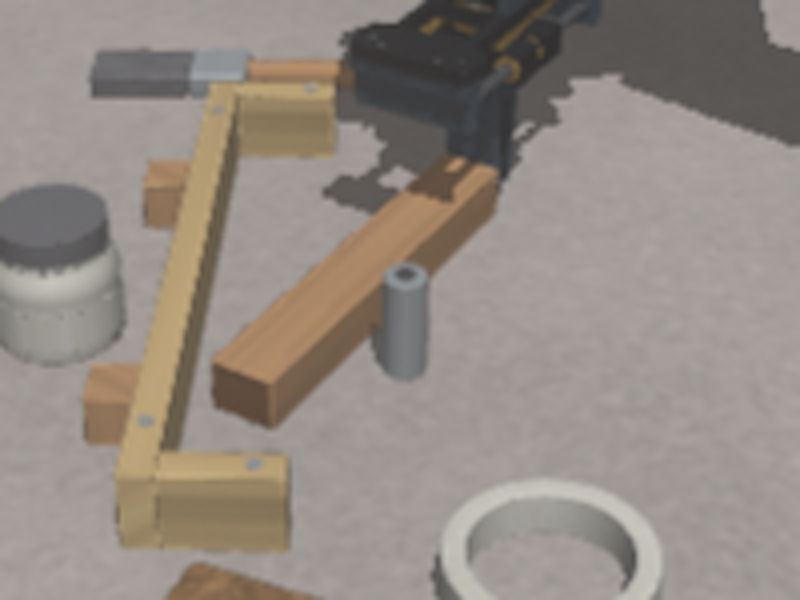

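The left end is behind the post and entering the bay: its corners are at (225, 172) and (197, 219), and the post is at (272, 307).

```bash
python3 - <<'E'
from h import *
t=vision.grab_frame("top")
# R end estimated from tool: front/back corners of right end from tcp
for p in((225,172),(197,219),(411,270),(385,320)): print(world(t,((p[0]+.5)/4+209.5,(p[1]+.5)/4+179.5),32).round(1))
E
```

```text
[665.1 189.1  32. ]
[632.6 207.7  32. ]
[595.6  61.9  32. ]
[561.7  79.5  32. ]
```

```bash
python3 -m creep '0.46 0.9 0 0 0 0 1;0.46 0.9 0 0 0 0 1;0 0 0 0 0 0 1;-0.8 -1.5 0 0 0 0 1;-0.8 -1.5 1 0 0 0 1;-2 0.2 3 0 0 0 1;-2 1.5 2 0 0 0 0;-1 2 0 0 0 0 0;0 2 0 0 0 0 0;1 2 0 0 0 0 0;0.5 2 0 0 0 0 0;0 0 0 0 0 0 0'; python3 - <<'E'
from h import *
t=vision.grab_frame("top"); crop(t,210,180,410,330,4,"pics/t9.png")
E
```

```text
time_s: 9.35
ee_pos: [486.5, 67.8, 77.8]
ee_rot: [180.0, -0.2, 60.7]
force: [-0.1, -0.3, 0.7]
gripper_width: 37.3
```

View pics/t9.png

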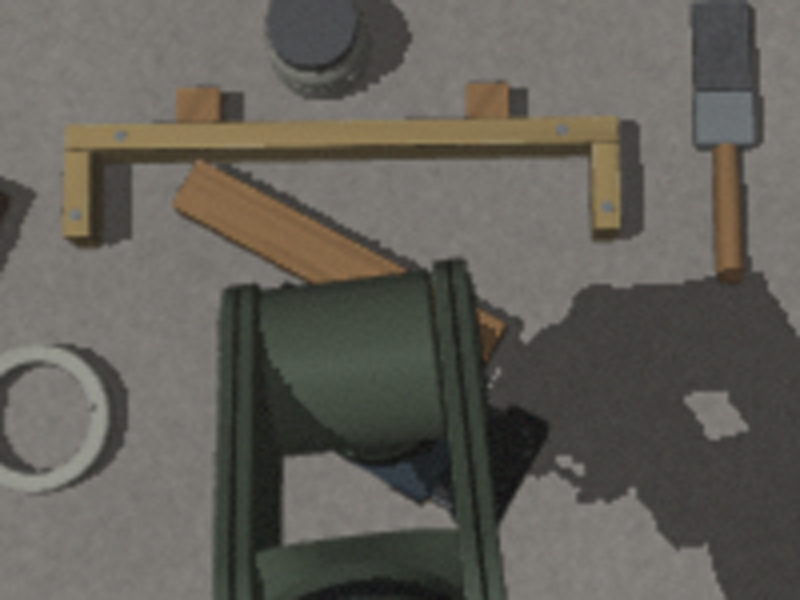

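```bash
python3 - <<'E'
from h import *
t=vision.grab_frame("top")
q=batten(t,dict(lb=(201,159),lf=(173,207),rb=(508,321),rf=(484,360)),210,180,4)
s=vision.grab_frame("side"); crop(s,230,190,430,340,4,"pics/s9.png",[rect(*q,-19,19,-120,120,32)])
print(monitor.state()["ee_pos"],monitor.state()["gripper_width"])
E
```

```text
centre [602.5 110. ] yaw -27.9 res 4.4 L [658.5 216.1] R [546.4   3.9]
n-dist post 50.1
[485.13450312  64.98647336  77.28085457] 45.39027806748205
```

View pics/s9.png

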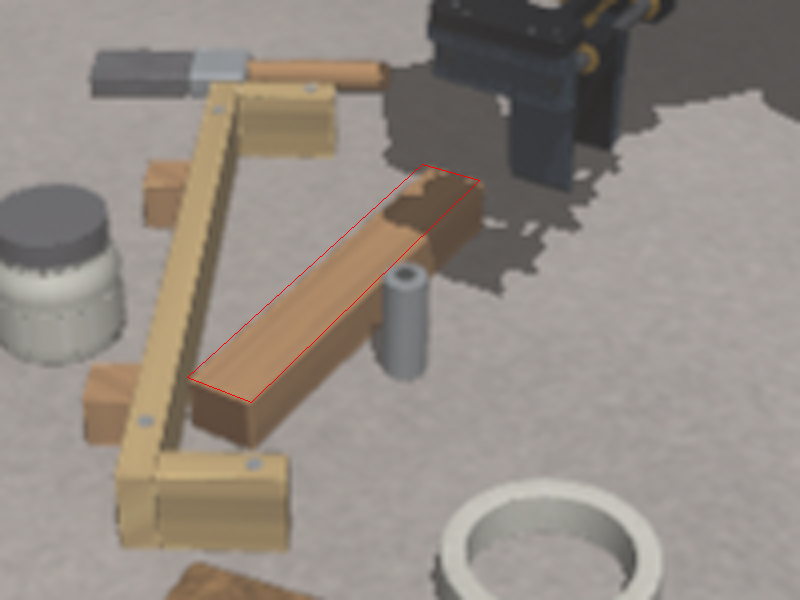

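```bash
python3 -m creep '1 0 -0.5 0 0 0 0;1 0 -2 0 0 0 0;0 0 -2 0 0 0 0;0 0 -1.2 0 0 0 0;0 0 -0.6 0 0 0 0;0 0 -0.3 0 0 0 0;0 0 0 0 0 0 0'
```

```text
time_s: 10.08
ee_pos: [509.5, 59.3, 7.3]
ee_rot: [179.9, -0.1, 60.2]
force: [-0.4, 0.4, -0.3]
gripper_width: 45.3
```

```bash
python3 -m creep '0.9 0.3 0.3 0 0 0 0;0.9 0.2 0.2 0 0 0 0;0.8 -0.2 0.1 0 0 0 0;0.87 -0.45 0 0 0 0.045 0;0.9 -0.4 0 0 0 0.05 0;0.9 -0.35 0 0 0 0.05 0;0.95 -0.3 0 0 0 0.05 0;0.95 -0.25 0 0 0 0.05 0;0 0 0 0 0 0 0'; python3 - <<'E'
from h import *
t=vision.grab_frame("top"); crop(t,210,180,410,330,4,"pics/t10.png")
s=vision.grab_frame("side"); crop(s,230,190,430,340,4,"pics/s10.png")
E
```

```text
time_s: 10.83
ee_pos: [592.0, 43.9, 19.7]
ee_rot: [179.4, -0.2, 75.0]
force: [0.4, -0.3, -0.1]
gripper_width: 45.4
```

View pics/t10.png

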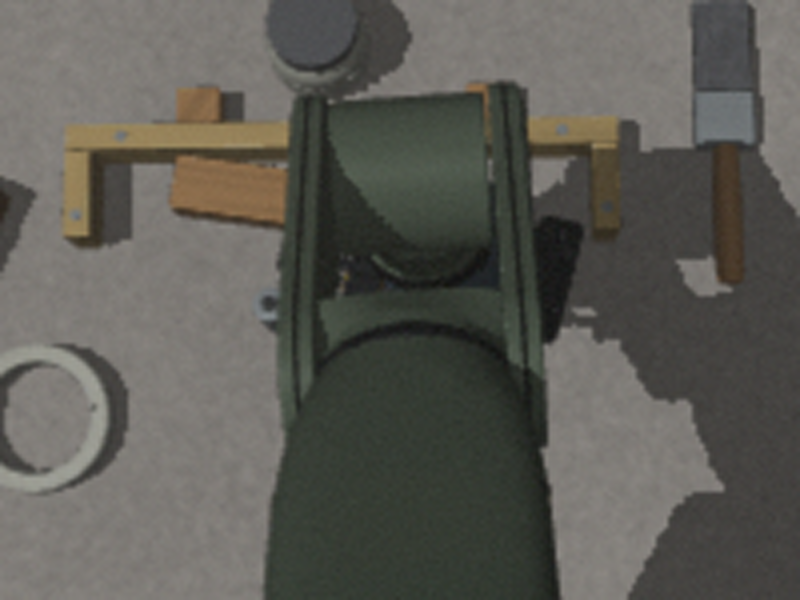

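View pics/s10.png

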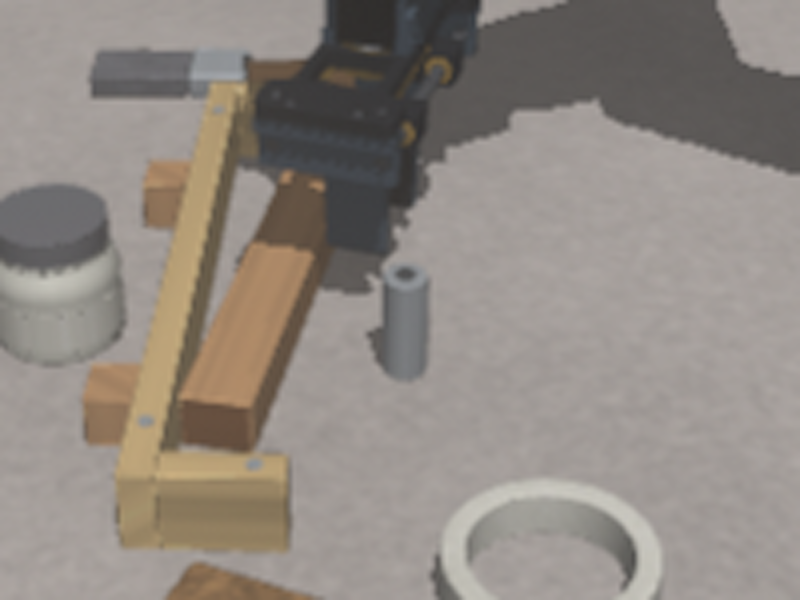

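```bash
python3 -m creep '-0.3 0.3 -0.3 0 0 0.06 0;-0.2 0.5 -0.3 0 0 0.06 0;0 0.5 -0.2 0 0 0.06 0;0 0.5 0 0 0 0.06 0;0.5 0.3 0 0 0 0.02 0;0.6 0.1 0 0 0 0 0;0.6 0 0 0 0 0 0;0.6 0 0 0 0 0 0;0 0 0 0 0 0 0'; python3 - <<'E'
from h import *
t=vision.grab_frame("top"); crop(t,210,180,410,330,4,"pics/t11.png")
s=vision.grab_frame("side"); crop(s,230,190,430,340,4,"pics/s11.png")
E
```

```text
time_s: 11.68
ee_pos: [608.0, 68.2, 13.6]
ee_rot: [179.5, -0.2, 89.9]
force: [0.1, 0.2, -0.7]
gripper_width: 45.8
```

View pics/t11.png

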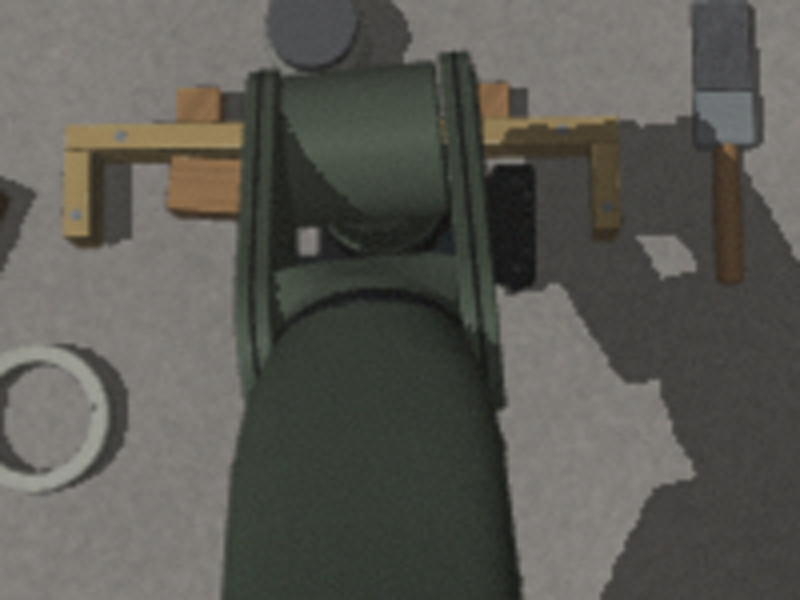

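View pics/s11.png

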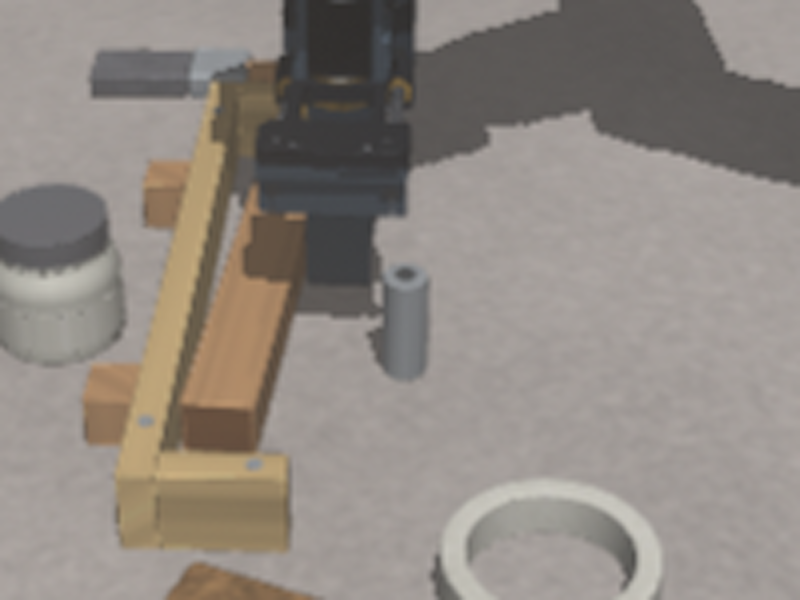

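```bash
python3 -m creep '0.4 0 0 0 0 0 0;0.4 0 0 0 0 0 0;0.4 0 0 0 0 0 0;0.4 0 0 0 0 0 0;0 0 0 0 0 0 0'; python3 -m creep '0.2 0 0 0 0 0 0;0.2 0 0 0 0 0 0'
```

```text
time_s: 12.2
ee_pos: [622.8, 67.3, 13.2]
ee_rot: [179.8, -0.2, 89.8]
force: [0.5, 0.2, 0.3]
gripper_width: 46.0
time_s: 12.37
ee_pos: [624.0, 67.3, 12.9]
ee_rot: [-179.8, -0.2, 89.9]
force: [-7.7, -0.1, 6.0]
gripper_width: 45.7
```

```bash
python3 -m creep '0.2 0 0.1 0 0 0 0;0.2 0 0 0 0 0 0;-0.6 0 0 0 0 0 0;-0.4 0.8 0 0 0 0 0;0 0.8 0 0 0 0 0;0 0.8 0 0 0 0 0;0 0.5 0 0 0 0 0;0.4 0 0 0 0 0 0;0.4 0 0 0 0 0 0;0.3 0 0 0 0 0 0;0.3 0 0 0 0 0 0;0.3 0 0 0 0 0 0'; python3 - <<'E'
from h import *
s=vision.grab_frame("side"); crop(s,230,190,430,340,4,"pics/s12.png")
E
```

```text
time_s: 13.37
ee_pos: [623.6, 100.5, 13.6]
ee_rot: [-178.2, -0.1, 90.1]
force: [-7.7, 0.9, 7.4]
gripper_width: 45.2
```

View pics/s12.png

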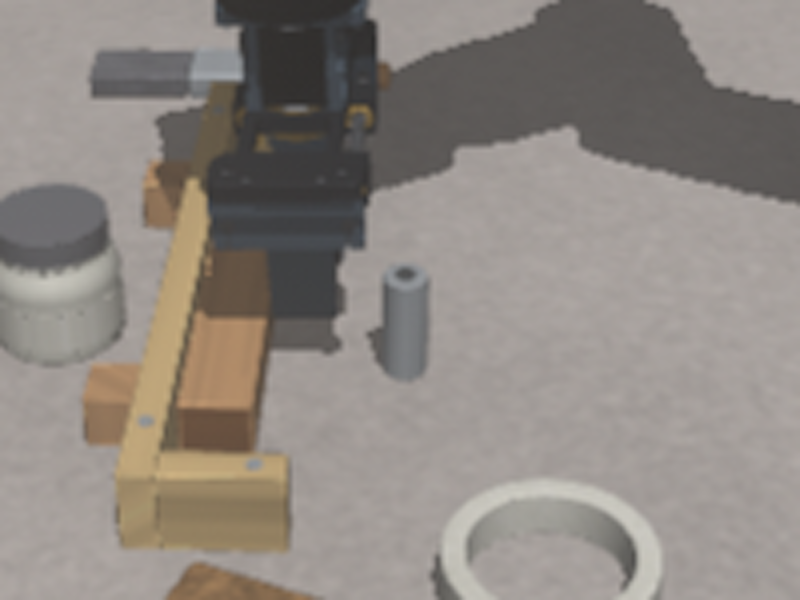

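```bash
python3 -m creep '0.1 0 0 0 0 0 0;-0.6 0 0 0 0 0 0;-1 -0.3 0.5 0 0 0 0;-1 -0.5 2 0 0 0 0;-2 -0.5 3 0 0 0 0;-3 -0.5 3 0 0 0 0;-4 0 3 0 0 0 0;-4 0 2 0 0 0 0;-4 0 0 0 0 0 0;-4 0 0 0 0 0 0;-3 0 0 0 0 0 0;0 0 0 0 0 0 0'; python3 - <<'E'
from h import *
t=vision.grab_frame("top"); crop(t,210,180,410,330,4,"pics/t13.png")
s=vision.grab_frame("side"); crop(s,230,190,430,340,4,"pics/s13.png")
cv2.imwrite("pics/tf.png",t["img"][:,:,::-1])
E
```

```text
time_s: 14.42
ee_pos: [357.1, 78.5, 145.8]
ee_rot: [-178.8, -0.1, 89.9]
force: [-0.3, -0.3, -0.9]
gripper_width: 45.2
```

View pics/t13.png

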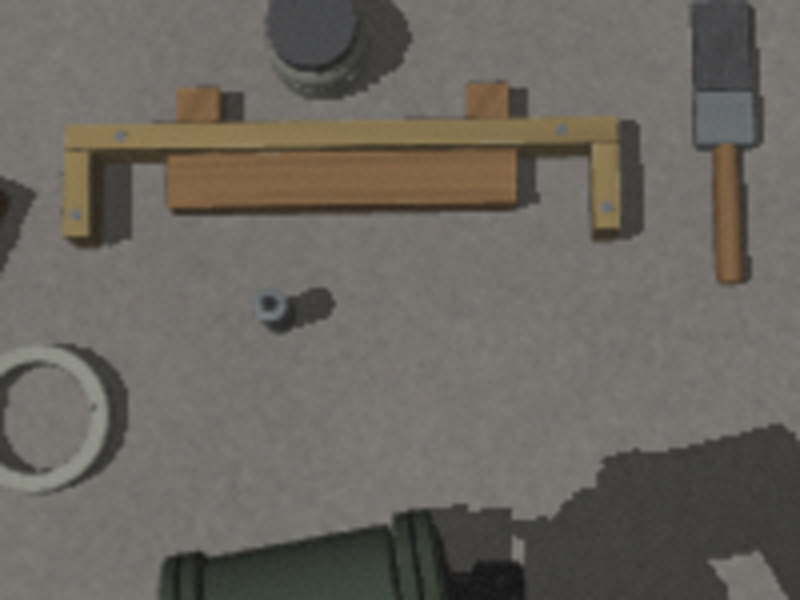

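View pics/s13.png

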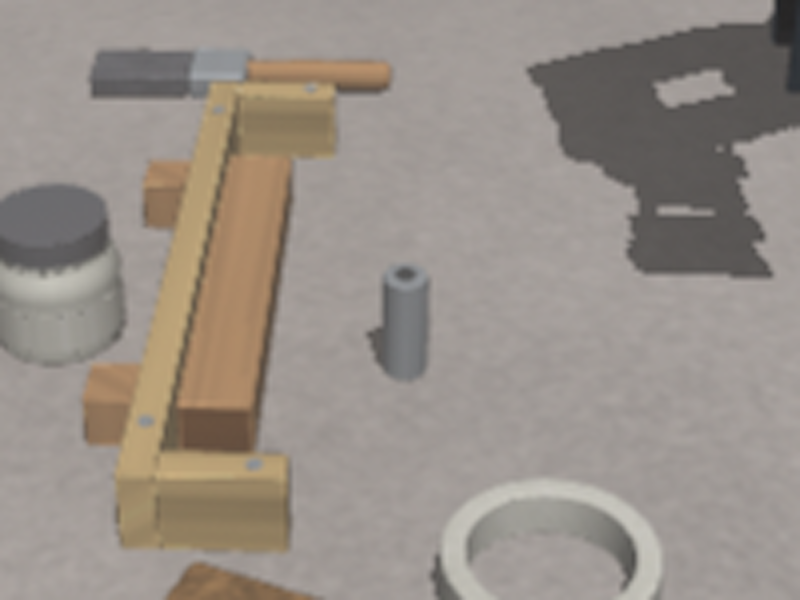

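The batten looks flush: in the top crop its front edge runs (170, 209) to (518, 204), parallel to the back board. I'll overlay the predicted flush position to check, and compare the surroundings with the first picture.

```bash
python3 - <<'E'
from h import *
t=vision.grab_frame("top")
for z,pts in((32,((170,209),(518,204),(166,156),(518,149))),):
    for p in pts: print(world(t,((p[0]+.5)/4+209.5,(p[1]+.5)/4+179.5),z).round(1))
bx=[rect(660,104,0.1,-19,19,-120,120,32),rect(679,109.2,.1,-60,18,-188,188,45),rect(679,109.2,.1,-60,0,-170,170,45)]
crop(t,240,205,350,240,7,"pics/t14.png",bx)
a=cv2.imread("pics/top0.png").astype(int);b=t["img"][:,:,::-1].astype(int)
s=vision.grab_frame("side"); c=cv2.imread("pics/side0.png").astype(int)
d=np.hstack([abs(a-b).max(2),abs(c-s["img"][:,:,::-1].astype(int)).max(2)]).clip(0,80)*3
cv2.imwrite("pics/diff.png",cv2.resize(d.astype(np.uint8),(800,300)))
E
```

```text
[639.8 226.4  32. ]
[640.2 -10.8  32. ]
[676.9 229.9  32. ]
[678.5 -11.3  32. ]
```

View pics/t14.png

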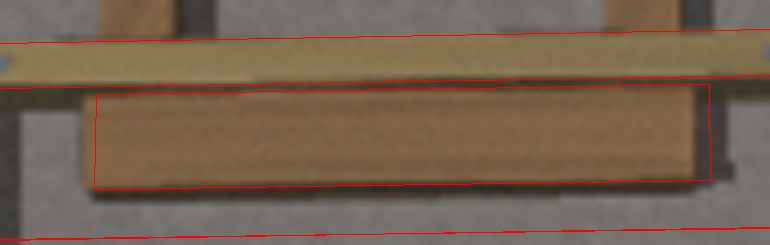

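View pics/diff.png

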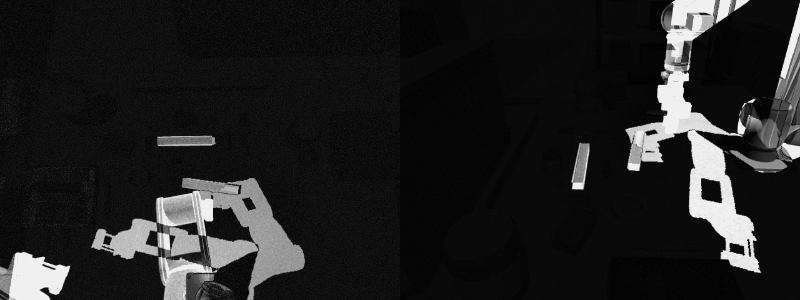

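The front edge measures x = 639.8 at the left and 640.2 at the right, against about 641 when flush, so the batten is parallel and against the board within measuring error. In the difference picture only the batten, the robot and its shadow have changed.

```bash
python3 -c "
from workcell import job
print(job.job_done())"
```

```text
the job is handed in; nothing more can be done
None
```

The batten is in the bay, lying along the back board, and the job is handed in at about 15 s of robot time.

- **How it went in:** I turned the batten to about −29° with the open fingers on its front face. Then I pushed it lengthwise from its right end, so the left end went in behind the post first. Last, I swung the right end in and pressed it against the board at two places, about 8 N each. It was only pushed along the table, never gripped or lifted.
- **Flushness:** the batten's front edge measured x = 639.8 mm at the left and 640.2 mm at the right, against about 641 mm expected when flush. That is parallel and flush within the 1–2 mm the cameras can resolve. It has about 45 mm clear to the left cheek and 50 mm to the right one.
- **Surroundings:** comparing before and after pictures from both cameras, only the batten, the robot and its shadow changed. The hand was clear of everything at hand-in.
- **Disagreements:** the network's point readings for the post and bay differed by 5–15 mm between the two cameras. I used my own corner fit instead, which agreed with both views. No check failed.

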